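# Weigh grinding balls and tip them into the mill jar

## Robot

A 6-joint arm with a two-finger parallel gripper is mounted at the origin on the work surface. World frame = base frame: x ahead of the robot, y to its left, z up, the work surface at z = 0. Lengths are in mm, angles in rad, forces in N, time in s.
With the tool pointing down it reaches from about 275 to 1000 mm from the base axis. Payload 8.4 kg.
Tool frame: the origin (TCP) lies between the finger pads; the fingertips stand r.tips_ahead ahead of it and the grasp point (between the pads) lies 6 mm ahead of it (r.tips_ahead is the distance from the TCP to the fingertips, in mm); z points along the fingers, y is the line along which they close (so a half turn about z gives the same grasp; the last joint's range is limited). The gripper opens to 85 mm and grips with 20 to 120 N. Pads are 22 mm wide; open, the fingers measure 114 mm over their backs; the gripper's body (76 mm by 85 mm) begins 54 mm behind the grasp point. The pads swing forward as they close: fully open they stand 13 mm farther back than shut.
Start: joints at [-1.285, 0.353, 1.633, -0, 1.155, -0.002], TCP at [177.401, -599.297, 256.281] pointing down, gripper open.
Joint ranges: [-2.63, 2.63], [-0.92, 2.1], [0.06, 2.66], [-1.3, 4.44], [0, 2.69], [-3.02, 3.02]. Speed limits (rad/s): [2.22, 2.22, 2.79, 3.14, 3.14, 3.14].

## Interface

Orientations are given as [roll, pitch, yaw] about the fixed x, y, z axes, in that order (R = Rz(yaw) Ry(pitch) Rx(roll)).
In Python, from rig import r gives the robot as it stands.
- The arm moves only by the tool carry_out, never from a script. Its arguments are lists of equal length, an entry for each row: "delta_pos": the shift along the tool's x, y, z in m, a list of three; "rot": the turn, a rotation vector about the tool's x, y, z in degrees, a list of three. A call has 1 to 8 rows; each row is the pose to reach, as a shift and turn from the pose commanded when the call began, along the tool's axes at that moment; what a row does not reach only later rows make up. A row lasts 1/8 s, in which the tool goes at most 62.5 mm and 10.7 degrees, less where a joint would pass 70% of its speed; a pose out of reach is approached as far as the arm can. A call with a gripper value outside its range is refused whole. "claw" is the finger opening in m, from 0 to 0.0854, set as the call begins (left out, the last holds). The fingers move at their own pace and stop on an object; "grip_force" is the grip in N (left out, the last holds). Time passes only in rows, so rows that repeat a pose let the fingers close. It gives the time, the measured TCP pose, the force, the opening and the grip force at its end, in the units of the state.
- r.sense(): the state, without advancing time (a new reading comes with each control period).
- r.grab_frame(name): name is "scene" or "top" or "wrist"; returns the picture (400x640x3 uint8, blue, green, red); there is no depth.
- r.camera_info(name): a dict with "fx", "fy", "cx", "cy" (pixels), "distortion" ([k1, k2, p1, p2, k3] as OpenCV has them; the pictures are not rectified), "pose" (4x4, takes a point from camera to world coordinates); the wrist camera has in their place "hand_eye" (4x4, takes a point from camera to tool coordinates, whose origin is the TCP and whose axes are the flange's). Camera axes: x right, y down, z forward; pixel columns grow to the right and rows downward; lengths in mm; the calibration is good to about 2 mm. A picture is of the moment at which its call begins: read the wrist's pose just before it. camera_info takes no time and is no camera call.
- r.sign_off(): hands the job in; it is judged then, once.
Trained networks look in the newest picture that a camera, given by its name, has taken for a name from the list of things; names that differ only in an ending like _2 or _b are one class to them, and where a whole thing is asked for, a point or a joint stands for the part that bears it (a point fixed in the world has none). Each returns a list of dicts, best first, with "p" (0 to 1); they miss things now and then, are a little off and sometimes report something else, mostly with a low value. They report only what shows in the picture. A call takes as long as a camera call.
- r.recognise(thing, camera): "box" ([left, top, right, bottom] in pixels, round what is visible of it).
- r.cut_out(thing, camera): "mask" (400x640 bool, what is visible of it) and "box" ([left, top, right, bottom] in pixels, round what is visible of it).
The state is a dict: "clock": time; "qpos": joint angles; "qvel": joint speeds; "joint_efforts": joint torques, N m; "eef_pos": TCP position; "tcp_rot": TCP orientation; "contact_force": force on the tool from outside, world axes, zero at the start; "wrist_torque": the same for the moment, N m; "opening": opening from 0.0 (shut) to 1.0 (fully open); "grasp_force": force on a finger pad.
Only numpy, scipy, OpenCV 4.12 (cv2) and the standard library are available. Lean on these libraries where they do the work, as an engineer would, in place of code of your own. Each camera call takes 0.05 s, during which the arm holds its last target. There are 200 camera calls.

## Task

Lift the blue cup of grinding balls out of its rack and stand it on the balance pan, letting go for a second so that it can be weighed. Then take it again, tip all eight balls into the open steel jar with the cup's mouth kept low over the jar, and stand the empty cup upright in the middle of the green mat. Spill nothing, and leave the other jars, the beaker, the pot and the spatula alone.

Things in the scene. Friction and masses are not known exactly. Their poses are not given: they have to be found in the camera images.
- cup: Blue plastic cup, open, round, slightly conical: outside 46 mm wide at the foot, 65 at the rim, 65 high, wall 3, floor 5, 0.09 kg (0.2 with balls). No handle. Origin: centre of underside; z up through the mouth. Starts upright in one of the rack's wells, foot 5 mm above the bench.
- cup_rim (a point): Centre of the blue cup's mouth, 65 mm above its origin along its z. Loaded, the cup's centre of mass is 22 mm up: held much higher it may swing in the fingers. A hand leaning 45 degrees can take it round its middle, 34 mm up, and tip it level or just past: the balls roll out.
- rack: Grey fixed block, 290 x 100 x 35 mm, three round wells 64 mm wide, 30 deep, in a row along its own x, 90 apart (one at the centre). Origin: centre of underside, on the bench. The cup and two capped jars (tops 97 mm above the bench) stand in the wells in any order: take the cup there from straight above, fingers on the rack's +y and -y sides, above the rack's top.
- pan (a point): Centre of the top of the round steel pan of the laboratory balance (white, fixed, 210 x 170 mm, body 58 mm high). The pan is 130 mm across, rigid, its top 70 mm above the bench; z up. Nothing on the balance is higher than the pan.
- jar: The open steel grinding jar, fixed upright on a round grey foot 120 mm across and 10 mm high. Jar outside diameter 100 mm, inside 90 mm, rim 85 mm above the bench. Origin at the centre of the underside of its foot on the bench, z up. It and the green mat may have changed places.
- jar_in (a point): Centre of the steel jar's inner floor, 16 mm above the bench and 69 mm below the rim.
- mat: Flat round green mat, 130 mm across, 3 mm thick, fixed on the bench: where the empty cup goes. Origin at the centre of its underside.
- red_jar: Bystander: closed jar with a red cap, 54 mm across, 92 mm high, in a well of the rack. Origin at its underside. Leave alone.
- yellow_jar: Bystander: the same with a yellow cap, in another well of the rack. Leave alone.
- beaker: Bystander: clear glass beaker, 70 mm across, 90 mm high, on the far part of the bench. Origin at its underside. Leave alone.
- green_pot: Bystander: small closed pot with a green cap, 48 mm across, 60 mm high, on the far part of the bench. Leave alone.
- spatula: Bystander: spatula 170 mm long lying on the bench between the robot and the work. Leave alone.
- ball0: White ceramic grinding ball, 16 mm diameter, 13 g, one of eight; origin at its centre. Starts in the blue cup.
- ball1: White ceramic grinding ball, 16 mm diameter, 13 g, one of eight; origin at its centre. Starts in the blue cup.
- ball2: White ceramic grinding ball, 16 mm diameter, 13 g, one of eight; origin at its centre. Starts in the blue cup.
- ball3: White ceramic grinding ball, 16 mm diameter, 13 g, one of eight; origin at its centre. Starts in the blue cup.
- ball4: White ceramic grinding ball, 16 mm diameter, 13 g, one of eight; origin at its centre. Starts in the blue cup.
- ball5: White ceramic grinding ball, 16 mm diameter, 13 g, one of eight; origin at its centre. Starts in the blue cup.
- ball6: White ceramic grinding ball, 16 mm diameter, 13 g, one of eight; origin at its centre. Starts in the blue cup.
- ball7: White ceramic grinding ball, 16 mm diameter, 13 g, one of eight; origin at its centre. Starts in the blue cup.

How it is judged (in metres and radians):
On the way, in this order (a step that is already met when the one before it is completed fails the run):
1. the cup, with all eight balls in it, stands upright and let go on the balance pan, at rest for half a second (horizontal distance between cup and pan below 0.045 m and z of cup in the frame of pan between -0.006 and 0.006 m and angle between cup's own z axis and vertical below 0.12 rad and contact force between cup and the fingers below 0.1 N and linear speed of cup below 0.02 m/s and distance between each of ball0, ball1, ball2, ball3, ball4, ball5, ball6, ball7 and cup_rim below 0.07 m and z of ball0 in the frame of cup between 0 and 0.065 m and z of ball1 in the frame of cup between 0 and 0.065 m and z of ball2 in the frame of cup between 0 and 0.065 m and z of ball3 in the frame of cup between 0 and 0.065 m and z of ball4 in the frame of cup between 0 and 0.065 m and z of ball5 in the frame of cup between 0 and 0.065 m and z of ball6 in the frame of cup between 0 and 0.065 m and z of ball7 in the frame of cup between 0 and 0.065 m), for 0.5 s.
2. all eight balls lie in the steel jar (horizontal distance between each of ball0, ball1, ball2, ball3, ball4, ball5, ball6, ball7 and jar_in below 0.045 m and z of ball0 in the frame of jar_in between 0 and 0.06 m and z of ball1 in the frame of jar_in between 0 and 0.06 m and z of ball2 in the frame of jar_in between 0 and 0.06 m and z of ball3 in the frame of jar_in between 0 and 0.06 m and z of ball4 in the frame of jar_in between 0 and 0.06 m and z of ball5 in the frame of jar_in between 0 and 0.06 m and z of ball6 in the frame of jar_in between 0 and 0.06 m and z of ball7 in the frame of jar_in between 0 and 0.06 m), for 0.2 s.
At the end, for the whole second after the job is handed in: All eight balls lie inside the steel jar (within 45 mm of its axis, below 60 mm above its inner floor), and the cup stands upright (within 7 degrees) and at rest on the green mat, its centre within 55 mm of the mat's centre, let go (all of step 2 and horizontal distance between cup and mat below 0.055 m and z of cup in the frame of mat between -0.003 and 0.01 m and angle between cup's own z axis and vertical below 0.12 rad and contact force between cup and the fingers below 0.1 N and linear speed of cup below 0.02 m/s); the robot touches nothing.
It fails at once if a bystander (red or yellow jar, glass beaker, green pot, spatula) is moved by more than 40 mm or a standing one is tipped over (distance of any of red_jar, yellow_jar, beaker, green_pot, spatula from where it was at the start of the episode above 0.04 m or angle between any of red_jar, yellow_jar, beaker, green_pot's own z axis and vertical above 0.6 rad).
It fails at once if the cup is tipped (more than 60 degrees) with its mouth more than 150 mm above the jar's rim (angle between cup's own z axis and vertical above 1.05 rad and height (world z) of cup_rim above 0.235 m).
It also fails if it takes over 72 s, if anything falls off the work surface, if the arm or the gripper's body presses on something with over 40 N, if the wrist force passes 120 N, or if a joint passes its speed limit or range.

## Working session

There is one attempt and no reset: what is moved stays moved. The work goes in short steps, Python scripts to look and compute and a tool call to move; the robot and the scene stay as the last step left them, time stands still between calls to the robot, and variables do not carry over. Pictures are saved under pics/ and viewed, at most 10 in all, crops included, and the job is handed in when it is done.

Besides the shell and the picture viewer there is one more tool, called after ">>>" as name(argument=value, ...) on one line, values as JSON. carry_out: Moves the arm, as the interface text tells. Its arguments: {"type":"object","properties":{"delta_pos":{"type":"array","items":{"type":"array","items":{"type":"number"}}},"rot":{"type":"array","items":{"type":"array","items":{"type":"number"}}},"claw":{"type":"number"},"grip_force":{"type":"number"}},"required":["delta_pos","rot"]}

```bash
mkdir -p pics; ls; python3 - <<'E'
from rig import r
import cv2,numpy as np
print(r.sense(), r.tips_ahead)
for n in ("top","scene"):
    im=r.grab_frame(n); cv2.imwrite(f"pics/{n}0.png",im); ci=r.camera_info(n); print(n,ci)
    for t in ("cup","rack","pan","jar","mat","red_jar","yellow_jar","beaker","green_pot","spatula"):
        try: print(t,[(np.round(d["box"],0).tolist(),round(d["p"],2)) for d in r.recognise(t,n)[:2]])
        except Exception as e: print(t,e)
print(r.camera_info("wrist"))
E
```

```text
pics
{'clock': 0.0, 'qpos': array([-1.28535852e+00,  3.53688297e-01,  1.63412820e+00, -2.90864683e-05,
        1.15519757e+00, -2.37379619e-03]), 'qvel': array([ 5.58918344e-05,  4.30726588e-04,  1.04450915e-03, -5.10397583e-05,
       -7.86187690e-04,  1.70001634e-03]), 'joint_efforts': array([ 1.94766704e-03, -6.05245042e+01, -3.42069197e+01,  2.04882363e-04,
        9.05363326e-03, -3.13500394e-06]), 'eef_pos': array([ 177.29310581, -598.86875717,  255.53912034]), 'tcp_rot': array([-3.14017119e+00,  2.32195514e-05,  2.87823381e-01]), 'contact_force': array([ 0.20447014, -0.73597395,  0.24242755]), 'wrist_torque': array([ 0.00902137, -0.02774094,  0.00163592]), 'grasp_force': 0.0, 'opening': 1.0015387654340697} 25.0
top {'fx': 437.9428393629374, 'fy': 437.9428393629374, 'cx': 323.5106174868406, 'cy': 199.692039832597, 'distortion': array([-0.031155,  0.      ,  0.      ,  0.      ,  0.      ]), 'pose': array([[ 4.95919209e-03, -9.97835303e-01,  6.55752553e-02,
         5.01971415e+02],
       [-9.99936237e-01, -4.28296016e-03,  1.04488656e-02,
        -2.61235611e+01],
       [-1.0
[... 1644 characters left out ...]
6.0], 0.67)]
beaker [([245.0, 247.0, 276.0, 290.0], 0.91)]
green_pot [([354.0, 281.0, 376.0, 310.0], 0.85)]
spatula [([264.0, 126.0, 300.0, 165.0], 0.67)]
{'fx': 309.53999860696433, 'fy': 309.53999860696433, 'cx': 316.2958562023756, 'cy': 198.54501491724577, 'distortion': array([-0.04109255,  0.        ,  0.        ,  0.        ,  0.        ]), 'hand_eye': array([[ 2.17875675e-04, -9.47976619e-01, -3.18339886e-01,
         8.24546802e+01],
       [ 9.99999893e-01,  3.36335684e-04, -3.17153827e-04,
         4.05346253e-01],
       [ 4.07723476e-04, -3.18339783e-01,  9.47976591e-01,
        -1.17655996e+02],
       [ 0.00000000e+00,  0.00000000e+00,  0.00000000e+00,
         1.00000000e+00]])}
```

View pics/top0.png

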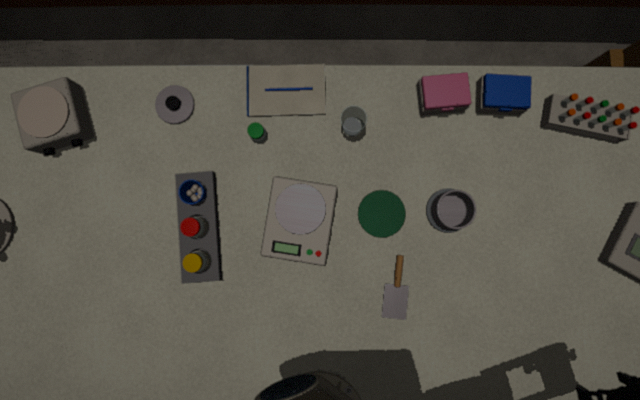

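View pics/scene0.png

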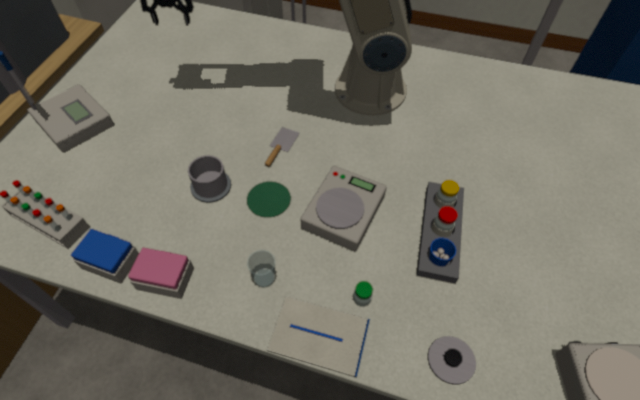

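```bash
cat > h.py <<'E'
import numpy as np,cv2
from rig import r
from scipy.optimize import least_squares
from scipy.spatial.transform import Rotation as R
def K(ci): return np.array([[ci["fx"],0,ci["cx"]],[0,ci["fy"],ci["cy"]],[0,0,1.]])
def proj(P,ci,pose):
    T=np.linalg.inv(pose); rv,_=cv2.Rodrigues(T[:3,:3])
    return cv2.projectPoints(np.asarray(P,float),rv,T[:3,3],K(ci),ci["distortion"])[0][:,0]
def wpose(s):
    T=np.eye(4);T[:3,:3]=R.from_euler('xyz',s["tcp_rot"]).as_matrix();T[:3,3]=s["eef_pos"]
    return T@r.camera_info("wrist")["hand_eye"]
def ray(uv,ci,pose,z):
    n=cv2.undistortPoints(np.array([[uv]],float),K(ci),ci["distortion"])[0,0]
    d=pose[:3,:3]@np.array([n[0],n[1],1]);o=pose[:3,3]
    return (o+d*(z-o[2])/d[2])[:2]
def circ(rad,z): 
    a=np.linspace(0,2*np.pi,60,endpoint=False); return np.c_[rad*np.cos(a),rad*np.sin(a),np.full(60,z)]
def mbox(m):
    ys,xs=np.nonzero(m); return np.array([xs.min(),ys.min(),xs.max()+1,ys.max()+1],float)
def boxfit(model,obs,x0):  # obs: list of (box,ci,pose)
    def f(p):
        e=[]
        P=model+np.r_[p[:2],0]
        for b,ci,T in obs:
            q=proj(P,ci,T)+.5; e+=list(np.r_[q.min(0),q.max(0)]-b)
        return e
    s=least_squares(f,x0,loss="soft_l1"); return s.x,np.round(s.fun,1)
E
python3 - <<'E'
from h import *
ob={};M={"cup":np.r_[circ(32.5,70),circ(27,35)],"jar":np.r_[circ(50,85),circ(60,10),circ(60,0)],"mat":np.r_[circ(65,3),circ(65,0)],
"red_jar":circ(27,97),"yellow_jar":circ(27,97)}
C={n:(r.camera_info(n),r.camera_info(n)["pose"]) for n in("top","scene")}
for n in C:
    r.grab_frame(n)
    for t in M:
        d=r.cut_out(t,n)
        if d: print(n,t,d[0]["p"],mbox(d[0]["mask"])); ob[n,t]=mbox(d[0]["mask"])
ob["top","jar"]=np.array([427,187,476,233.])
guess={"cup":ray((193,192),*C["top"],70),"jar":ray((451,210),*C["top"],85),"mat":ray((381,213),*C["top"],3),"red_jar":ray((190,227),*C["top"],97),"yellow_jar":ray((192,262),*C["top"],97)}
for t in M:
    if "jar" in t and t!="jar": print(t,guess[t]);continue
    print(t,guess[t])
    for sel in(("top",),("scene",),("top","scene")):
        o=[(ob[n,t],*C[n]) for n in sel if (n,t) in ob]
        if o: print(sel,boxfit(M[t],o,guess[t]))
print("pan",ray((300,209),*C["top"],70),ray((340,208),*C["scene"],70))
print("rack corners",[ray(p,*C["top"],35).round() for p in((177,173),(214,172),(220,281),(182,282))])
E
```

```text
top cup 0.42 [183. 250. 211. 273.]
top jar 0.81 [426. 188. 476. 233.]
top mat 0.79 [358. 190. 406. 238.]
top red_jar 0.89 [181. 217. 209. 238.]
top yellow_jar 0.91 [183. 250. 211. 273.]
scene cup 0.89 [430. 239. 456. 267.]
scene jar 0.86 [188. 155. 230. 202.]
scene mat 0.84 [246. 181. 292. 216.]
scene red_jar 0.89 [431. 206. 458. 237.]
scene yellow_jar 0.76 [434. 179. 460. 208.]
cup [593.487691   320.52708395]
('top',) (array([417.73394225, 309.47579558]), array([ 0.5, -1.4, -0.6,  1.4]))
('scene',) (array([598.33855067, 327.88875591]), array([-0.5,  0.4,  0.5, -0.4]))
('top', 'scene') (array([423.54178483, 306.91768895]), array([  1.6,  -3.7,   0.5,  -0.9,   2.7, -53.6,   1.7, -56.7]))
jar [ 549.61391989 -334.64335846]
('top',) (array([ 554.37218241, -348.97730525]), array([-1.2,  0.6,  1. , -0.6]))
('scene',) (array([ 547.23959365, -352.60993567]), array([-0.9, -0.7,  1.1,  0.5]))
('top', 'scene') (array([ 552.03212413, -350.33423304]), array([-0.7,  1.5,  1.6,  0.2, -1. ,  0.7,  1.1,  2. ]))
mat [ 544.28661657 -168.81651754]
('top',) (array([ 543.17404886, -170.26621573]), array([-0.2, -0.1,  0.2,  0.1]))
('scene',) (array([ 536.08244157, -171.39711412]), array([ 0.6, -1. , -0.6,  0.9]))
('top', 'scene') (array([ 541.40645879, -170.22699041]), array([-0.2,  0.5,  0.2,  0.8,  0.3,  0.4, -0.9,  2.5]))
red_jar [503.76539301 317.54258774]
yellow_jar [417.16727996 310.53789451]
pan [551.13876851  45.28135097] [554.1100411   47.10048252]
rack corners [array([647., 376.]), array([650., 277.]), array([364., 255.]), array([360., 355.])]
```

>>> carry_out(delta_pos=[[0.661,-0.765,0],[0.661,-0.765,0],[0.661,-0.765,0],[0.661,-0.765,0],[0.661,-0.765,0],[0.661,-0.765,0],[0.661,-0.765,0],[0.661,-0.765,0]], rot=[[0,0,2],[0,0,4],[0,0,6],[0,0,8],[0,0,10],[0,0,12.2],[0,0,12.2],[0,0,12.2]], claw=0.0854)

```text
clock: 2.7
eef_pos: [384.1, -142.0, 256.8]
tcp_rot: [3.141, -0.001, 0.075]
contact_force: [0.4, -0.1, 0.1]
opening: 1.002
grasp_force: 0.0
```

```bash
cat >> h.py <<'E'
def plan(*tg):
    "targets (x,y,z,roll,pitch,yaw) mm/rad -> shift/rot in current tool axes"
    s=r.sense(); R0=R.from_euler('xyz',s["tcp_rot"])
    print("t",s["clock"],"tcp",s["eef_pos"].round(1),s["tcp_rot"].round(3),"q",s["qpos"].round(2),"open",round(s["opening"],3),"gf",round(s["grasp_force"],1),"F",s["contact_force"].round(1))
    for t in tg:
        Rt=t[3] if len(t)==4 else R.from_euler('xyz',t[3:])
        print((R0.inv().apply(np.array(t[:3])-s["eef_pos"])/1000).round(4).tolist(),(R0.inv()*Rt).as_rotvec(degrees=True).round(1).tolist())
E
python3 -c "
from h import *
plan((594.5,322.5,256,np.pi,0,.075))"
```

```text
t 2.7 tcp [ 384.1 -142.   256.8] [ 3.141e+00 -1.000e-03  7.500e-02] q [-0.36  0.    2.06 -0.    1.07  1.14] open 1.002 gf 0.0 F [ 0.4 -0.1  0.1]
[0.2444, -0.4475, 0.0008] [0.0, -0.1, -0.0]
```

>>> carry_out(delta_pos=[[0.244,-0.448,0],[0.244,-0.448,0],[0.244,-0.448,0],[0.244,-0.448,0],[0.244,-0.448,0],[0.244,-0.448,0],[0.244,-0.448,0],[0.244,-0.448,0]], rot=[[0,0,0],[0,0,0],[0,0,0],[0,0,0],[0,0,0],[0,0,0],[0,0,0],[0,0,0]])

```text
clock: 3.7
eef_pos: [589.7, 314.2, 256.3]
tcp_rot: [3.142, -0.0, 0.075]
contact_force: [0.8, 0.5, 0.8]
opening: 0.998
grasp_force: 0.0
```

>>> carry_out(delta_pos=[[0,0,0],[0,0,0],[0,0,0]], rot=[[0,0,0],[0,0,0],[0,0,0]])

```text
clock: 4.08
eef_pos: [588.8, 310.8, 256.4]
tcp_rot: [3.141, 0.0, 0.074]
contact_force: [0.0, 1.7, -0.0]
opening: 0.998
grasp_force: 0.0
```

```bash
python3 - <<'E'
from h import *
plan((594.5,322.5,256,np.pi,0,.075))
s=r.sense();T=wpose(s);ci=r.camera_info("wrist")
im=r.grab_frame("wrist");d=r.cut_out("cup","wrist")
for k in d[:2]:
    b=mbox(k["mask"]);print(k["p"],b)
    print(boxfit(circ(32.5,70),[(b,ci,T)],(594,322)))
x=boxfit(circ(32.5,70),[(mbox(d[0]["mask"]),ci,T)],(594,322))[0]
for p in proj(circ(32.5,70)+np.r_[x,0],ci,T): cv2.circle(im,tuple(int(v) for v in p),1,(0,255,255),-1)
cv2.imwrite("pics/w1.png",im)
E
```

```text
t 4.075 tcp [588.8 310.8 256.4] [3.141 0.    0.074] q [ 0.48  0.42  1.54 -0.    1.19  1.98] open 0.998 gf 0.0 F [ 0.   1.7 -0. ]
[0.0066, -0.0112, 0.0004] [0.0, 0.0, -0.1]
0.62 [268. 142. 330. 204.]
(array([594.35499639, 329.01651503]), array([-1.2, -0.3,  1.2,  0.4]))
```

View pics/w1.png

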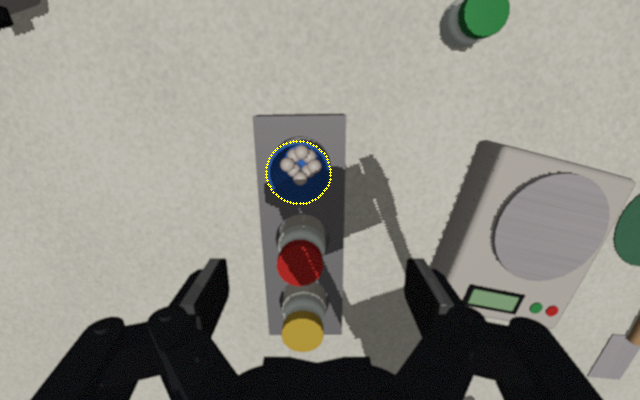

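>>> carry_out(delta_pos=[[0.0065,-0.017,0.05],[0.0065,-0.017,0.1],[0.0065,-0.017,0.118],[0.0065,-0.017,0.118],[0.0065,-0.017,0.118],[0.0065,-0.017,0.118]], rot=[[0,0,0],[0,0,0],[0,0,0],[0,0,0],[0,0,0],[0,0,0]])

```text
clock: 4.92
eef_pos: [595.4, 329.9, 140.4]
tcp_rot: [-3.14, -0.003, 0.075]
contact_force: [-0.2, 0.8, 0.6]
opening: 0.999
grasp_force: 0.0
```

```bash
python3 - <<'E'
from h import *
s=r.sense();T=wpose(s);ci=r.camera_info("wrist")
im=r.grab_frame("wrist");d=r.cut_out("cup","wrist")
for k in d[:2]:
    b=mbox(k["mask"]);x,e=boxfit(circ(32.5,70),[(b,ci,T)],(594,322));print(k["p"],b,x,e)
x=boxfit(circ(32.5,70),[(mbox(d[0]["mask"]),ci,T)],(594,322))[0]
for p in proj(circ(32.5,70)+np.r_[x,0],ci,T): cv2.circle(im,tuple(int(v) for v in p),1,(0,255,255),-1)
cv2.imwrite("pics/w2.png",im)
plan((*x,70,np.pi,0,.075),(*x,64,np.pi,0,.075))
E
```

```text
0.96 [270. 172. 366. 271.] [599.04144762 329.23791333] [-1.4  1.9  1.4 -5.6]
t 5.025 tcp [594.9 329.8 139.7] [-3.141e+00 -2.000e-03  7.500e-02] q [0.5  0.55 1.6  0.   0.99 2.  ] open 0.999 gf 0.0 F [-1.3 -0.3 -0.3]
[0.0039, 0.0009, 0.0698] [-0.1, -0.1, -0.0]
[0.0039, 0.0009, 0.0758] [-0.1, -0.1, -0.0]
```

View pics/w2.png

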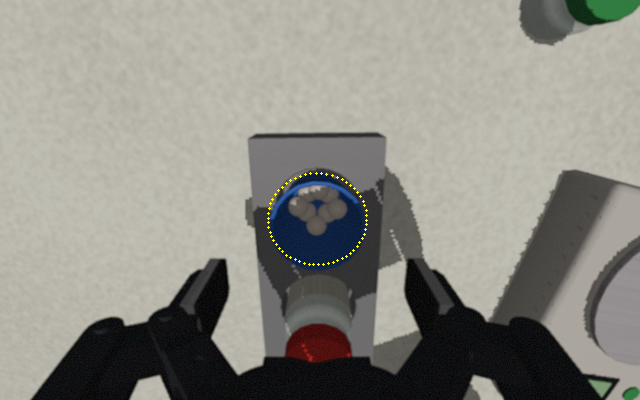

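>>> carry_out(delta_pos=[[0.0015,0.001,0.03],[0.0015,0.001,0.055],[0.0015,0.001,0.068],[0.0015,0.001,0.0755],[0.0015,0.001,0.0755],[0.0015,0.001,0.0755]], rot=[[0,0,0],[0,0,0],[0,0,0],[0,0,0],[0,0,0],[0,0,0]])

```text
clock: 5.78
eef_pos: [596.4, 328.9, 63.7]
tcp_rot: [-3.141, -0.001, 0.075]
contact_force: [0.4, 0.6, 0.4]
opening: 0.999
grasp_force: 0.0
```

>>> carry_out(delta_pos=[[0,0,0],[0,0,0],[0,0,0],[0,0,0],[0,0,0],[0,0,0],[0,0,0],[0,0,0]], rot=[[0,0,0],[0,0,0],[0,0,0],[0,0,0],[0,0,0],[0,0,0],[0,0,0],[0,0,0]], claw=0.04, grip_force=40)

```text
clock: 6.78
eef_pos: [596.4, 328.8, 64.0]
tcp_rot: [-3.141, -0.001, 0.075]
contact_force: [0.1, -1.1, 6.2]
opening: 0.728
grasp_force: 42.2
```

>>> carry_out(delta_pos=[[0,0,-0.01],[0,0,-0.025],[0,0,-0.04],[0,0,-0.06],[0,0,-0.08],[0,0,-0.1],[0,0,-0.115],[0,0,-0.12]], rot=[[0,0,0],[0,0,0],[0,0,0],[0,0,0],[0,0,0],[0,0,0],[0,0,0],[0,0,0]])

```text
clock: 7.78
eef_pos: [596.3, 328.8, 184.2]
tcp_rot: [-3.141, -0.002, 0.075]
contact_force: [0.7, 0.9, -1.9]
opening: 0.727
grasp_force: 44.1
```

```bash
python3 - <<'E'
from h import *
im=r.grab_frame("wrist");cv2.imwrite("pics/w3.png",im[100:,100:540])
# pan from top cam edges: check balance rect / pan circle
plan((552,46,184,np.pi,0,.075),(552,46,184,np.pi,0,.083))
E
```

```text
t 7.825 tcp [596.2 328.8 184.1] [-3.141e+00 -1.000e-03  7.500e-02] q [0.5  0.51 1.57 0.   1.07 2.  ] open 0.723 gf 44.1 F [ 0.1  0.7 -1.6]
[-0.0653, 0.2787, -0.0001] [-0.0, -0.1, -0.0]
[-0.0653, 0.2787, -0.0001] [-0.0, -0.1, -0.5]
```

View pics/w3.png

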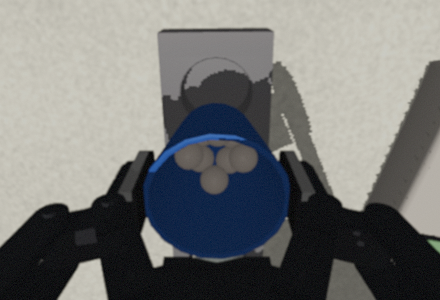

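>>> carry_out(delta_pos=[[-0.003,0.012,-0.004],[-0.011,0.048,-0.004],[-0.023,0.097,-0.004],[-0.034,0.146,-0.004],[-0.046,0.195,-0.004],[-0.056,0.239,-0.004],[-0.062,0.267,-0.004],[-0.065,0.279,-0.004]], rot=[[0,0,0],[0,0,0],[0,0,0],[0,0,0],[0,0,0],[0,0,0],[0,0,0],[0,0,0]])

```text
clock: 8.82
eef_pos: [550.9, 43.6, 186.3]
tcp_rot: [3.141, 0.001, 0.073]
contact_force: [0.2, -0.2, -2.2]
opening: 0.724
grasp_force: 44.3
```

>>> carry_out(delta_pos=[[0,0,0],[0,0,0.012],[0,0,0.027],[0,0,0.04],[0,0,0.048],[0,0,0.053],[0,0,0.053]], rot=[[0,0,0],[0,0,0],[0,0,0],[0,0,0],[0,0,0],[0,0,0],[0,0,0]])

```text
clock: 9.7
eef_pos: [551.8, 45.5, 133.5]
tcp_rot: [-3.142, 0.001, 0.075]
contact_force: [-0.0, -0.3, -1.7]
opening: 0.726
grasp_force: 44.3
```

```bash
python3 - <<'E'
from h import *
plan((552,46,129,np.pi,0,.075))
cv2.imwrite("pics/s3.png",cv2.resize(r.grab_frame("scene")[100:280,240:480],None,fx=3,fy=3))
E
```

```text
t 9.7 tcp [551.8  45.5 133.5] [-3.142e+00  1.000e-03  7.500e-02] q [0.08 0.39 1.89 0.   0.86 1.58] open 0.726 gf 44.3 F [-0.  -0.3 -1.7]
[0.0002, -0.0005, 0.0045] [-0.0, 0.0, -0.0]
```

View pics/s3.png

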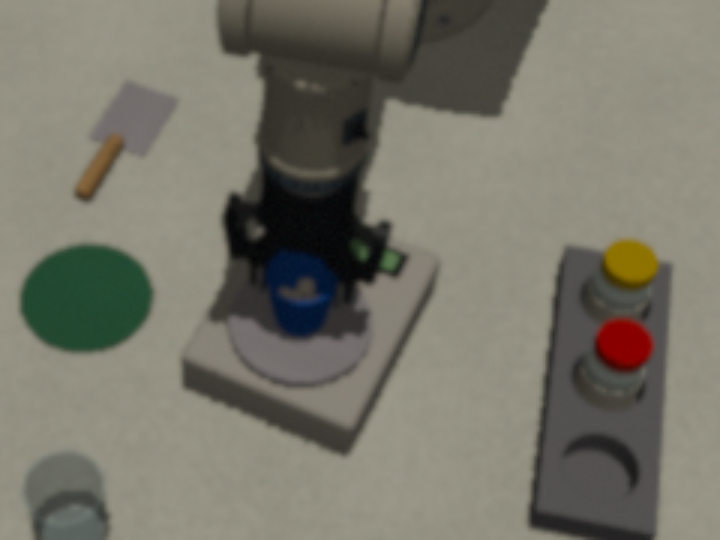

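>>> carry_out(delta_pos=[[0,0,0.002],[0,0,0.0035],[0,0,0.0045],[0,0,0.0045]], rot=[[0,0,0],[0,0,0],[0,0,0],[0,0,0]])

```text
clock: 10.25
eef_pos: [551.9, 45.5, 129.3]
tcp_rot: [-3.142, 0.0, 0.075]
contact_force: [-0.5, 0.2, -1.5]
opening: 0.724
grasp_force: 44.3
```

>>> carry_out(delta_pos=[[0,0,0.0005],[0,0,0.001],[0,0,0.0015],[0,0,0.0015]], rot=[[0,0,0],[0,0,0],[0,0,0],[0,0,0]])

```text
clock: 10.75
eef_pos: [552.5, 45.5, 129.0]
tcp_rot: [3.142, -0.001, 0.075]
contact_force: [-3.7, -0.4, 11.3]
opening: 0.73
grasp_force: 45.0
```

>>> carry_out(delta_pos=[[0,0,-0.0007],[0,0,-0.0007],[0,0,-0.0007],[0,0,-0.0007],[0,0,-0.0007]], rot=[[0,0,0],[0,0,0],[0,0,0],[0,0,0],[0,0,0]], claw=0.0854)

```text
clock: 11.38
eef_pos: [551.9, 45.5, 128.4]
tcp_rot: [3.142, 0.0, 0.075]
contact_force: [0.2, 0.3, -0.1]
opening: 1.001
grasp_force: 0.0
```

>>> carry_out(delta_pos=[[0,0,-0.01],[0,0,-0.03],[0,0,-0.06],[0,0,-0.1],[0,0,-0.12],[0,0,-0.12],[0,0,-0.12],[0,0,-0.12]], rot=[[0,0,0],[0,0,0],[0,0,0],[0,0,0],[0,0,0],[0,0,0],[0,0,0],[0,0,0]])

```text
clock: 12.38
eef_pos: [551.3, 45.4, 247.3]
tcp_rot: [3.142, 0.002, 0.075]
contact_force: [-0.1, -0.0, -0.6]
opening: 1.001
grasp_force: 0.0
```

```bash
python3 - <<'E'
from h import *
s=r.sense();T=wpose(s);ci=r.camera_info("wrist")
im=r.grab_frame("wrist");d=r.cut_out("cup","wrist")
b=mbox(d[0]["mask"]);M=np.r_[circ(32.5,135),circ(23,70)];x,e=boxfit(M,[(b,ci,T)],(552,46));print(d[0]["p"],b,x,e)
o=[(b,ci,T)]
for n in("top","scene"):
    r.grab_frame(n);c=r.cut_out("cup",n)
    if c: k=r.camera_info(n);print(n,c[0]["p"],boxfit(M,[(mbox(c[0]["mask"]),k,k["pose"])],x))
for z,rad in((135,32.5),(70,23),(70,65)):
  for p in proj(circ(rad,z)+np.r_[x if rad<60 else (552,46),0],ci,T): cv2.circle(im,tuple(int(v) for v in p),1,(0,255,255),-1)
cv2.imwrite("pics/w4.png",im)
plan()
E
```

```text
0.91 [276. 161. 357. 242.] [550.80036457  45.41596852] [-0.7 -0.7  0.7  0.7]
scene 0.9 (array([548.29017873,  45.08974966]), array([-0.1,  0.3,  0.1, -0.3]))
t 12.675 tcp [551.8  45.5 248.2] [3.142e+00 1.000e-03 7.500e-02] q [ 0.08  0.25  1.8  -0.    1.1   1.58] open 0.998 gf 0.0 F [-0.3 -0.3  0.8]
```

View pics/w4.png

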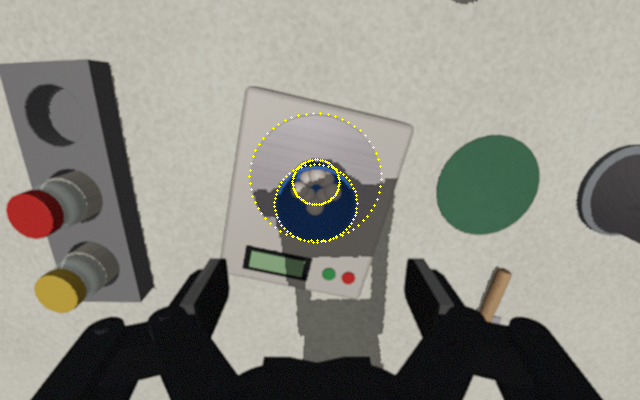

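```bash
python3 - <<'E'
from h import *
plan((557,-40,240,np.pi,-np.pi/4,1.65))
E
```

```text
t 12.675 tcp [551.8  45.5 248.2] [3.142e+00 1.000e-03 7.500e-02] q [ 0.08  0.25  1.8  -0.    1.1   1.58] open 0.998 gf 0.0 F [-0.3 -0.3  0.8]
[-0.0013, 0.0856, 0.0082] [35.3, 35.1, -85.2]
```

>>> carry_out(delta_pos=[[0,0.01,0.001],[0,0.02,0.002],[0,0.03,0.003],[0,0.045,0.004],[0,0.055,0.005],[0,0.065,0.006],[-0.001,0.075,0.007],[-0.001,0.085,0.008]], rot=[[3.5,3.5,-8.5],[7,7,-17],[10.6,10.5,-25.5],[14.1,14,-34],[17.6,17.5,-42.5],[21.2,21,-51],[24.7,24.5,-59.5],[28.2,28,-68]])

```text
clock: 13.68
eef_pos: [557.2, -40.0, 240.5]
tcp_rot: [-3.014, -0.643, 1.27]
contact_force: [0.4, 0.2, -1.4]
opening: 0.998
grasp_force: 0.0
```

```bash
python3 - <<'E'
from h import *
h=np.array([np.cos(1.65),np.sin(1.65),0]);zt=.7071*h-np.r_[0,0,.7071];G=np.array([550.5,45.4,104])
o=(np.pi,-np.pi/4,1.65)
plan((557,-40,240,*o),(*(G-100*zt),*o))
E
```

```text
t 13.675 tcp [557.2 -40.  240.5] [-3.014 -0.643  1.27 ] q [-0.41  0.39  1.79  0.65  1.28 -0.44] open 0.998 gf 0.0 F [ 0.4  0.2 -1.4]
[-0.0004, -0.0001, 0.0004] [7.0, 7.0, -16.9]
[-0.0284, 0.0024, 0.0612] [7.0, 7.0, -16.9]
```

>>> carry_out(delta_pos=[[0,0,0],[0,0,0],[-0.014,0.001,0.03],[-0.0284,0.0024,0.0612],[-0.0284,0.0024,0.0612],[-0.0284,0.0024,0.0612]], rot=[[3.5,3.5,-8.5],[7,7,-16.9],[7,7,-16.9],[7,7,-16.9],[7,7,-16.9],[7,7,-16.9]])

```text
clock: 14.42
eef_pos: [556.6, -24.9, 175.6]
tcp_rot: [-3.139, -0.784, 1.644]
contact_force: [0.7, -0.1, -0.2]
opening: 0.999
grasp_force: 0.0
```

```bash
python3 - <<'E'
from h import *
h=np.array([np.cos(1.65),np.sin(1.65),0]);zt=.7071*h-np.r_[0,0,.7071]
s=r.sense();T=wpose(s);ci=r.camera_info("wrist")
im=r.grab_frame("wrist");d=r.cut_out("cup","wrist")
b=mbox(d[0]["mask"]);M=np.r_[circ(32.5,135),circ(23,70)];x,e=boxfit(M,[(b,ci,T)],(552,46));print(d[0]["p"],b,x,e)
for z,rad in((135,32.5),(70,23)):
  for p in proj(circ(rad,z)+np.r_[x,0],ci,T): cv2.circle(im,tuple(int(v) for v in p),1,(0,255,255),-1)
cv2.imwrite("pics/w5.png",im)
o=(np.pi,-np.pi/4,1.65);G=np.array([550.5,45.4,104])
plan((*(G-5*zt),*o),(*(np.r_[x,104]-5*zt),*o))
E
```

```text
0.62 [266. 151. 363. 252.] [550.23310313  45.88232641] [-0.5 -0.7  0.5  0.5]
t 14.525 tcp [556.9 -25.1 176. ] [-3.141 -0.783  1.645] q [-0.41  0.55  1.75  0.7   1.34 -0.83] open 1.0 gf 0.0 F [ 0.2 -0.5 -0.4]
[-0.0007, -0.0011, 0.096] [0.2, 0.1, -0.2]
[-0.0003, -0.0013, 0.0963] [0.2, 0.1, -0.2]
```

View pics/w5.png

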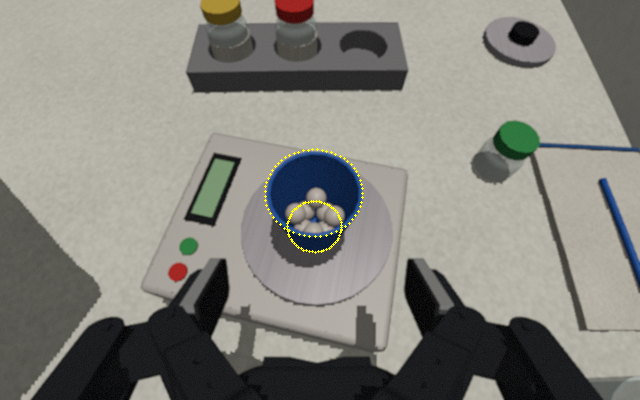

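>>> carry_out(delta_pos=[[0,-0.001,0.025],[0,-0.001,0.05],[0,-0.001,0.07],[0,-0.001,0.085],[0,-0.001,0.093],[0,-0.001,0.096],[0,-0.001,0.096]], rot=[[0,0,0],[0,0,0],[0,0,0],[0,0,0],[0,0,0],[0,0,0],[0,0,0]])

```text
clock: 15.4
eef_pos: [550.1, 42.8, 106.8]
tcp_rot: [-3.138, -0.784, 1.643]
contact_force: [0.1, 1.5, 0.0]
opening: 1.001
grasp_force: 0.0
```

>>> carry_out(delta_pos=[[0,0,0],[0,0,0],[0,0,0],[0,0,0],[0,0,0],[0,0,0],[0,0,0],[0,0,0]], rot=[[0,0,0],[0,0,0],[0,0,0],[0,0,0],[0,0,0],[0,0,0],[0,0,0],[0,0,0]], claw=0.03, grip_force=60)

```text
clock: 16.4
eef_pos: [550.1, 42.4, 107.6]
tcp_rot: [-3.139, -0.784, 1.644]
contact_force: [-2.0, -4.1, 7.0]
opening: 0.683
grasp_force: 60.3
```

>>> carry_out(delta_pos=[[0.004,0,-0.004],[0.011,0,-0.011],[0.021,0,-0.021],[0.035,0,-0.035],[0.05,0,-0.05],[0.062,0,-0.062],[0.069,0,-0.069],[0.071,0,-0.071]], rot=[[0,0,0],[0,0,0],[0,0,0],[0,0,0],[0,0,0],[0,0,0],[0,0,0],[0,0,0]])

```text
clock: 17.4
eef_pos: [550.3, 43.0, 207.7]
tcp_rot: [-3.139, -0.784, 1.644]
contact_force: [0.2, -0.4, -2.4]
opening: 0.682
grasp_force: 62.4
```

```bash
python3 - <<'E'
from h import *
plan()
ob=[]
s=r.sense();T=wpose(s);ci=r.camera_info("wrist");im=r.grab_frame("wrist")
# jar rim fit from the wrist and other cameras
for n in("top","scene"):
    a=r.grab_frame(n);k=r.camera_info(n);cv2.imwrite(f"pics/{n}6.png",a)
    c=r.cut_out("jar",n)
    for d in c[:1]: print(n,d["p"],mbox(d["mask"]))
a=cv2.imread("pics/top6.png")[170:250,400:500];b=cv2.imread("pics/scene6.png")[140:220,170:270]
cv2.imwrite("pics/jar6.png",np.vstack([cv2.resize(im[:,120:520],(400,400))[:, :],]) )
cv2.imwrite("pics/c6.png",np.hstack([cv2.resize(a,(400,320)),cv2.resize(b,(400,320))]))
cv2.imwrite("pics/all6.png",np.vstack([cv2.imread("pics/c6.png"),cv2.resize(im[130:330],(800,250))]))
E
```

```text
t 17.4 tcp [550.3  43.  207.7] [-3.139 -0.784  1.644] q [-0.31  0.47  1.81  0.74  1.31 -0.75] open 0.682 gf 62.4 F [ 0.2 -0.4 -2.4]
top 0.57 [450. 188. 477. 230.]
scene 0.68 [188. 155. 231. 201.]
```

View pics/all6.png

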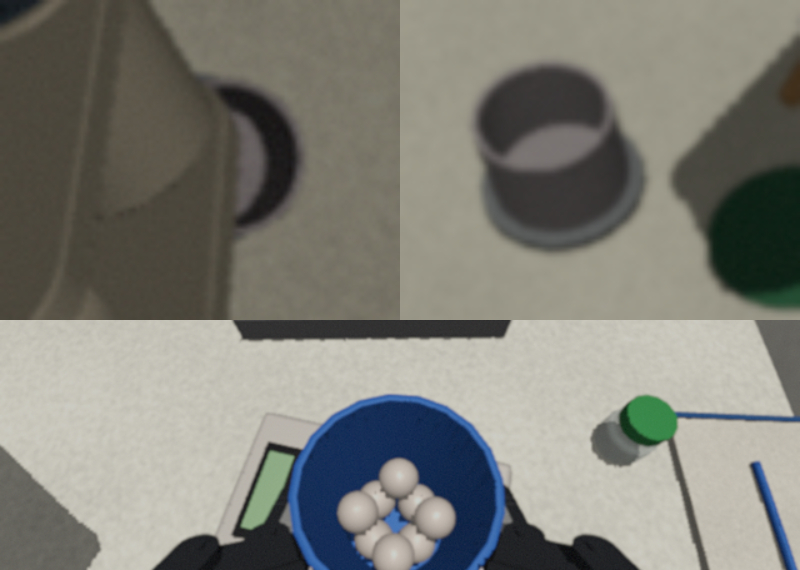

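```bash
python3 - <<'E'
from h import *
C={n:(r.camera_info(n),r.camera_info(n)["pose"]) for n in("top","scene")}
print(ray((205.9,169.2),*C["scene"],85),ray((455,208.9),*C["top"],85),ray((449,210.5),*C["top"],5))
print(boxfit(circ(50,85),[(np.array([188.75,155.5,223,183]),*C["scene"])],(550,-350)))
s=r.sense()
print(boxfit(np.r_[circ(50,85),circ(60,10),circ(60,0)],[(np.array([188.75,155.5,231.2,202.2]),*C["scene"]),(np.array([427,188.5,475.3,233]),*C["top"])],(550,-350)))
E
```

```text
[ 552.34079492 -345.947192  ] [ 552.41772433 -344.74509904] [ 551.71495047 -351.69919368]
(array([ 550.19726278, -348.40832426]), array([-0.8, -0.1,  0.8,  0.1]))
(array([ 551.12908915, -348.38598916]), array([-1. ,  0.1,  0.7,  1.8, -1.4,  0.3,  1.5,  0.6]))
```

```bash
python3 - <<'E'
from h import *
plan(*[(550.3+f*(521-550.3),43+f*(-380-43),207.7+f*(180-207.7),np.pi,-np.pi/4,1.645-.845*f) for f in (.25,.5,.75,1)])
E
```

```text
t 17.65 tcp [549.8  43.1 206.4] [-3.136 -0.784  1.642] q [-0.31  0.48  1.81  0.74  1.31 -0.76] open 0.68 gf 62.4 F [ 0.2 -0.1 -2.4]
[-0.0784, -0.0147, -0.0702] [-8.7, 0.1, 8.4]
[-0.1575, -0.0299, -0.1393] [-17.3, 0.1, 17.0]
[-0.2367, -0.0451, -0.2085] [-25.8, 0.1, 25.6]
[-0.3159, -0.0603, -0.2777] [-34.4, 0.1, 34.1]
```

>>> carry_out(delta_pos=[[-0.0063,-0.0012,-0.0056],[-0.019,-0.0036,-0.0167],[-0.038,-0.0072,-0.0333],[-0.06,-0.0115,-0.0528],[-0.082,-0.0157,-0.0722],[-0.107,-0.0205,-0.0944],[-0.133,-0.0253,-0.1166],[-0.158,-0.03,-0.139]], rot=[[-0.7,0,0.7],[-2.1,0,2],[-4.1,0,4.1],[-6.5,0,6.5],[-8.9,0,8.9],[-11.7,0,11.6],[-14.4,0,14.3],[-17.2,0,17.1]])

```text
clock: 18.65
eef_pos: [535.2, -170.9, 193.6]
tcp_rot: [-3.14, -0.783, 1.217]
contact_force: [1.6, -0.1, -1.7]
opening: 0.68
grasp_force: 62.7
```

```bash
python3 - <<'E'
from h import *
plan((521,-380,180,np.pi,-np.pi/4,.8))
E
```

```text
t 18.65 tcp [ 535.2 -170.9  193.6] [-3.14  -0.783  1.217] q [-0.7   0.49  1.81  0.77  1.27 -0.75] open 0.68 gf 62.7 F [ 1.6 -0.1 -1.7]
[-0.1521, 0.0589, -0.1322] [-16.9, 0.1, 16.9]
```

>>> carry_out(delta_pos=[[-0.024,0.0094,-0.021],[-0.05,0.019,-0.043],[-0.076,0.029,-0.066],[-0.1,0.0387,-0.087],[-0.122,0.047,-0.106],[-0.139,0.054,-0.121],[-0.149,0.0577,-0.1295],[-0.152,0.059,-0.132]], rot=[[-2.7,0,2.7],[-5.6,0,5.6],[-8.5,0,8.5],[-11.1,0,11.1],[-13.6,0,13.6],[-15.4,0,15.4],[-16.6,0,16.6],[-16.9,0,16.9]])

```text
clock: 19.65
eef_pos: [522.6, -377.9, 180.0]
tcp_rot: [-3.141, -0.783, 0.804]
contact_force: [0.4, 0.3, -1.1]
opening: 0.678
grasp_force: 62.7
```

>>> carry_out(delta_pos=[[0,0,0],[0,0,0],[0,0,0]], rot=[[0,0,0],[0,0,0],[0,0,0]])

```text
clock: 20.02
eef_pos: [523.0, -376.9, 180.3]
tcp_rot: [3.141, -0.783, 0.806]
contact_force: [-0.1, -0.3, -1.9]
opening: 0.681
grasp_force: 62.7
```

```bash
python3 - <<'E'
from h import *
plan((521,-380,140,np.pi,-np.pi/4,.8),*[(521,-380,140,np.pi,-np.pi/4+np.radians(t),.8) for t in(50,90,100)])
s=r.sense();T=wpose(s);ci=r.camera_info("wrist");im=r.grab_frame("wrist")
for P in (circ(45,85)+np.r_[552,-348,0],circ(50,85)+np.r_[552,-348,0]):
  for p in proj(P,ci,T):
    if 0<p[0]<640 and 0<p[1]<400: cv2.circle(im,tuple(int(v) for v in p),1,(0,255,255),-1)
cv2.imwrite("pics/w7.png",im)
E
```

```text
t 20.025 tcp [ 523.  -376.9  180.3] [ 3.141 -0.783  0.806] q [-0.97  0.58  1.69  0.83  1.22 -0.65] open 0.681 gf 62.7 F [-0.1 -0.3 -1.9]
[-0.031, 0.0007, 0.026] [-0.3, 0.1, 0.3]
[-0.031, 0.0007, 0.026] [-0.1, -49.9, 0.4]
[-0.031, 0.0007, 0.026] [0.0, -89.9, 0.4]
[-0.031, 0.0007, 0.026] [0.0, -99.9, 0.4]
```

View pics/w7.png

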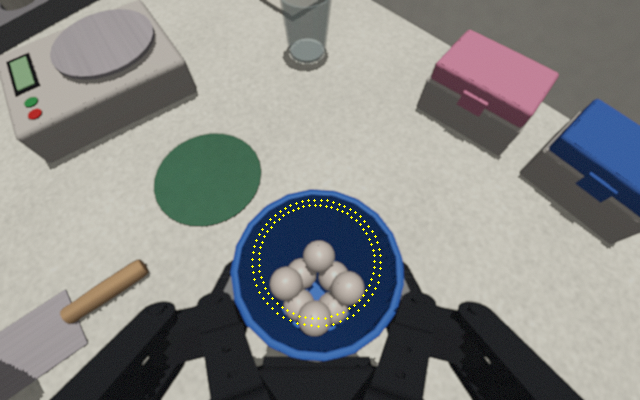

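>>> carry_out(delta_pos=[[-0.015,0,0.013],[-0.031,0.0007,0.026],[-0.031,0.0007,0.026],[-0.031,0.0007,0.026],[-0.031,0.0007,0.026],[-0.031,0.0007,0.026],[-0.031,0.0007,0.026],[-0.031,0.0007,0.026]], rot=[[0,0,0],[0,-2,0],[0,-8,0],[0,-16,0],[0,-24,0],[0,-32,0],[0,-40,0],[0,-46,0]])

```text
clock: 21.08
eef_pos: [520.8, -380.0, 139.0]
tcp_rot: [-3.141, 0.023, 0.807]
contact_force: [-0.3, 0.5, -3.0]
opening: 0.681
grasp_force: 62.8
```

```bash
python3 - <<'E'
from h import *
plan(*[(521,-380,140,np.pi,-np.pi/4+np.radians(t),.8) for t in(70,100)])
E
```

```text
t 21.075 tcp [ 520.8 -380.   139. ] [-3.141  0.023  0.807] q [-0.62  0.51  1.68 -0.03  0.96  0.16] open 0.681 gf 62.8 F [-0.3  0.5 -3. ]
[0.0001, 0.0001, -0.001] [0.1, -23.7, 0.4]
[0.0001, 0.0001, -0.001] [0.2, -53.7, 0.4]
```

>>> carry_out(delta_pos=[[0,0,0],[0,0,0],[0,0,0],[0,0,0],[0,0,0],[0,0,0],[0,0,0],[0,0,0]], rot=[[0,-6,0],[0,-12,0],[0,-18,0],[0,-24,0],[0,-30,0],[0,-35,0],[0,-39,0],[0,-42,0]])

```text
clock: 22.08
eef_pos: [520.5, -380.0, 138.2]
tcp_rot: [-3.138, 0.755, 0.809]
contact_force: [1.1, 0.5, -2.7]
opening: 0.682
grasp_force: 63.3
```

>>> carry_out(delta_pos=[[0,0,0],[0,0,0],[0,0,0],[0,0,0],[0,0,0],[0,0,0],[0,0,0],[0,0,0]], rot=[[0,-2,0],[0,-4,0],[0,-6,0],[0,-8,0],[0,-10,0],[0,-12,0],[0,-14,0],[0,-14,0]])

```text
clock: 23.08
eef_pos: [520.8, -380.4, 139.3]
tcp_rot: [-3.14, 0.998, 0.807]
contact_force: [0.8, -0.4, -1.5]
opening: 0.684
grasp_force: 63.2
```

```bash
python3 - <<'E'
from h import *
plan((521,-380,160,np.pi,-np.pi/4,.8))
for n in("scene","top","wrist"):
    im=r.grab_frame(n); print(n,[(np.round(d["box"]).tolist(),round(d["p"],2)) for d in r.recognise("ball0",n)])
    if n=="scene": a=cv2.resize(im[110:230,150:310],(533,400))
cv2.imwrite("pics/p8.png",a)
E
```

```text
t 23.075 tcp [ 520.8 -380.4  139.3] [-3.14   0.998  0.807] q [-0.26  0.8   1.52 -0.83  1.5   0.87] open 0.684 gf 63.2 F [ 0.8 -0.4 -1.5]
[-0.0171, -0.0001, -0.0116] [-0.0, 102.2, 0.4]
scene [([183.0, 128.0, 196.0, 146.0], 0.32)]
top [([454.0, 217.0, 455.0, 223.0], 0.39)]
wrist [([253.0, 28.0, 283.0, 52.0], 0.97)]
```

View pics/p8.png

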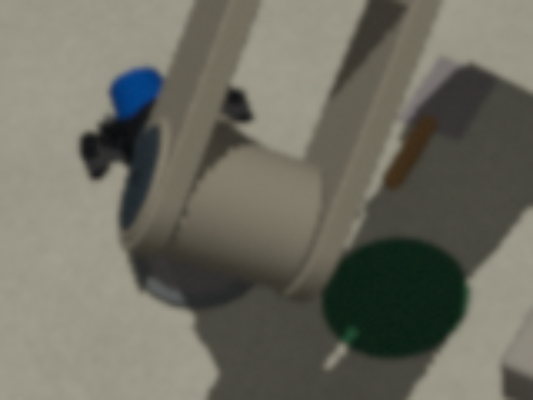

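I have now viewed 11 pictures, one more than the limit of 10, so from here I'll check with numbers only.

```bash
python3 - <<'E'
from h import *
s=r.sense();T=wpose(s);ci=r.camera_info("wrist");im=r.grab_frame("wrist")
c=r.cut_out("ball0","wrist")
for k in c: 
    b=mbox(k["mask"]);ctr=(b[:2]+b[2:])/2;print(round(k["p"],2),b,k["mask"].sum(),ray(ctr,ci,T,24)-[552,-348],ray(ctr,ci,T,40)-[552,-348])
cu=r.cut_out("cup","wrist");print([(mbox(k["mask"]),round(k["p"],2)) for k in cu])
q=proj(circ(45,85)+np.r_[552,-348,0],ci,T);print("rim in px",q.min(0),q.max(0))
q=proj(circ(43,16)+np.r_[552,-348,0],ci,T);print("floor px",q.min(0),q.max(0))
g=cv2.cvtColor(im,cv2.COLOR_BGR2GRAY);print(g[0:200:8,200:440:8])
E
```

```text
0.59 [253.  29. 284.  61.] 780 [-37.12629105  -5.8119949 ] [-21.92188496   5.10883914]
[(array([230., 188., 404., 361.]), 0.57)]
rim in px [173.5196538   28.70896154] [452.87514538 171.35139479]
floor px [ 204.59597948 -157.86223576] [422.96214609  49.93183367]
[[ 94  94  97  97  97  92  93  97  98  94  94  97  93  95  95  96  96  96
   95  95  94  92  95  95  94  94  92  93  93  92]
 [ 95  97  94  97  91  96  96  98  96  97  96  95  94  95  98  95  96  97
   94  95  94  95  95  94  90  92  93  90  91  88]
 [ 97  96  96  96  93  97  96  92  84  83  84  84  82  80  84  82  84  83
   83  85  86  91  94  93  92  92  92  92  94  91]
 [ 98  94  95  88  82  84  84  84  82  77  77  78  77  72  76  73  75  76
   77  78  79  81  80  85  84  92  91  93  90  89]
 [ 93  86  83  83  77  72  77  96 117 118 100  78  77  78  79  79  79  78
   81  81  76  77  78  78  80  79  82  93  93  92]
 [ 83  81  81  75  82  87  89 113 122 136 111  79  80  78  76  80  81  79
   79  79  79  91  92  88  76  76  79  83  83  92]
 [ 80  83  85  90  82  84  90 108 114 132 108  83  79  79  79  76  83  83
   89  93  92 
[... 1587 characters left out ...]
 97  96  98  99  97  96
   93  91  93  94  89  88  88  86  78 168 209 211]
 [212 211 214 200  84  90  94  95  94  95  96  96  97  98  97  97  98  96
   93  96  92  93  89  91  80 194 211 210 210 212]
 [211 211 211 211 213 211 209 167  97  85  96  96  99 102  96  99  99  97
   93  88  89 158 214 210 211 210 213 208 210 209]
 [213 211 209 210 208 210 209 210 207 208 208 205 210 212 207 210 214 211
  210 209 212 213 212 210 207 207 208 207 206 207]
 [210 210 209 209 210 210 209 209 211 210 208 206 208 208 209 206 208 210
  208 208 208 207 208 207 207 205 207 208 208 207]
 [211 211 211 206 209 208 209 207 206 211 210 201 107  46  53  49  45  56
  199 209 208 209 207 208 208 208 207 210 210 110]]
```

>>> carry_out(delta_pos=[[0,0,0],[0,0,0],[0,0,0],[0,0,0],[0,0,0],[0,0,0],[0,0,0],[0,0,0]], rot=[[0,-3,0],[0,-6,0],[0,-8,0],[0,-8,0],[0,-5,0],[0,-8,0],[0,-8,0],[0,-8,0]])

```text
clock: 24.52
eef_pos: [520.8, -380.6, 139.7]
tcp_rot: [-3.141, 1.137, 0.806]
contact_force: [-0.4, 0.2, -0.4]
opening: 0.685
grasp_force: 63.2
```

```bash
python3 - <<'E'
from h import *
print(np.mean([(r.grab_frame("wrist"),r.sense()["contact_force"][2])[1] for _ in range(10)]))
plan((521,-380,145,np.pi,-np.pi/4,.8))
E
```

```text
-1.1937239465690417
t 25.025 tcp [ 520.8 -380.7  139.9] [3.141 1.137 0.805] q [-0.24  0.86  1.49 -0.9   1.6   0.91] open 0.682 gf 63.2 F [ 0.1  0.1 -1.7]
[-0.0043, -0.0003, -0.0027] [0.1, 110.1, 0.4]
```

>>> carry_out(delta_pos=[[0,0,0],[0,0,0],[0,0,0],[0,0,0],[0,0,0],[0,0,0],[0,0,0],[0,0,0]], rot=[[0,4,0],[0,12,0],[0,21,0],[0,30,0],[0,39,0],[0,48,0],[0,57,0],[0,66,0]])

```text
clock: 26.02
eef_pos: [520.9, -380.8, 140.8]
tcp_rot: [3.14, -0.02, 0.806]
contact_force: [-0.5, 0.6, -0.8]
opening: 0.678
grasp_force: 63.1
```

>>> carry_out(delta_pos=[[0,0,0],[0,0,0],[0,0,0],[0,0,0],[0,0,0],[0,0,0],[0,0,0]], rot=[[0,9,0],[0,18,0],[0,27,0],[0,36,0],[0,42,0],[0,44.1,0],[0,44.1,0]])

```text
clock: 26.9
eef_pos: [520.4, -380.7, 139.4]
tcp_rot: [-3.14, -0.784, 0.804]
contact_force: [0.7, -0.6, -2.2]
opening: 0.681
grasp_force: 63.2
```

```bash
python3 - <<'E'
from h import *
plan((521,-380,200,np.pi,-np.pi/4,.8))
s=r.sense();T=wpose(s);ci=r.camera_info("wrist");im=r.grab_frame("wrist")
print("wrist",[(np.round(d["box"]).tolist(),round(d["p"],2)) for d in r.recognise("ball0","wrist")],[(np.round(d["box"]).tolist(),round(d["p"],2)) for d in r.recognise("cup","wrist")])
h=cv2.cvtColor(im,cv2.COLOR_BGR2HSV);m=((h[...,1]<60)&(h[...,2]>110)).astype(np.uint8)[180:365,225:410]
n,l,st,c=cv2.connectedComponentsWithStats(m);print([s.tolist() for s in st[1:] if s[4]>60])
for n in("scene","top"):
    r.grab_frame(n);print(n,[(np.round(d["box"]).tolist(),round(d["p"],2)) for d in r.recognise("ball0",n)])
E
```

```text
t 26.9 tcp [ 520.4 -380.7  139.4] [-3.14  -0.784  0.804] q [-0.98  0.64  1.7   0.84  1.18 -0.71] open 0.681 gf 63.2 F [ 0.7 -0.6 -2.2]
[0.0434, -0.0001, -0.0423] [-0.3, 0.1, 0.2]
wrist [] [([231.0, 187.0, 401.0, 363.0], 0.8)]
[[0, 0, 69, 87, 2142], [112, 0, 73, 89, 2484], [0, 97, 8, 21, 82], [20, 147, 18, 27, 284], [139, 148, 24, 28, 337]]
scene []
top []
```

>>> carry_out(delta_pos=[[0.008,0,-0.008],[0.02,0,-0.02],[0.034,0,-0.033],[0.0434,0,-0.0423],[0.0434,0,-0.0423],[0.0434,0,-0.0423]], rot=[[0,0,0],[0,0,0],[0,0,0],[0,0,0],[0,0,0],[0,0,0]])

```text
clock: 28.0
eef_pos: [521.1, -379.9, 200.2]
tcp_rot: [-3.141, -0.785, 0.805]
contact_force: [0.7, -0.5, -0.9]
opening: 0.68
grasp_force: 63.2
```

```bash
python3 - <<'E'
from h import *
plan((539,-170.4,150,np.pi,-np.pi/4,.9))
E
```

```text
t 28.0 tcp [ 521.1 -379.9  200.2] [-3.141 -0.785  0.805] q [-0.98  0.56  1.68  0.82  1.25 -0.62] open 0.68 gf 63.2 F [ 0.7 -0.5 -0.9]
[0.0802, -0.1323, 0.1511] [3.8, 0.0, -3.8]
```

>>> carry_out(delta_pos=[[0.01,-0.0165,0.019],[0.024,-0.04,0.045],[0.038,-0.063,0.072],[0.052,-0.086,0.098],[0.065,-0.107,0.122],[0.075,-0.124,0.141],[0.0802,-0.1323,0.1511],[0.0802,-0.1323,0.1511]], rot=[[0.5,0,-0.5],[1.1,0,-1.1],[1.8,0,-1.8],[2.5,0,-2.5],[3.1,0,-3.1],[3.6,0,-3.6],[3.8,0,-3.8],[3.8,0,-3.8]])

```text
clock: 29.0
eef_pos: [539.1, -169.9, 149.8]
tcp_rot: [-3.14, -0.785, 0.899]
contact_force: [0.3, 0.3, -1.2]
opening: 0.681
grasp_force: 63.0
```

```bash
python3 - <<'E'
from h import *
s=r.sense();T=wpose(s);ci=r.camera_info("wrist")
r.grab_frame("wrist");d=r.cut_out("mat","wrist")
print([(mbox(k["mask"]),round(k["p"],2)) for k in d[:1]])
q=proj(circ(65,3)+np.r_[541,-170,0],ci,T);print("pred mat box",q.min(0),q.max(0))
plan((539,-170.4,80,np.pi,-np.pi/4,.9),(539,-170.4,45,np.pi,-np.pi/4,.9))
for n in("top","scene"):
    r.grab_frame(n);print(n,[(np.round(d["box"]).tolist(),round(d["p"],2)) for d in r.recognise("ball0",n)])
E
```

```text
[(array([248., 331., 386., 365.]), 0.59)]
pred mat box [243.26863321 246.86225813] [391.84398732 404.18547018]
t 29.1 tcp [ 539.6 -171.3  150.3] [ 3.14  -0.785  0.899] q [-0.72  0.48  1.98  0.98  1.01 -0.74] open 0.681 gf 63.0 F [ 0.  -0.9 -1.8]
[-0.0494, -0.0011, 0.05] [0.1, 0.0, -0.0]
[-0.0741, -0.0011, 0.0748] [0.1, 0.0, -0.0]
top []
scene []
```

>>> carry_out(delta_pos=[[-0.01,0,0.01],[-0.025,0,0.025],[-0.04,0,0.04],[-0.054,0,0.054],[-0.064,0,0.064],[-0.071,0,0.071],[-0.0741,0,0.0745],[-0.0741,0,0.0745]], rot=[[0,0,0],[0,0,0],[0,0,0],[0,0,0],[0,0,0],[0,0,0],[0,0,0],[0,0,0]])

```text
clock: 30.3
eef_pos: [539.5, -170.4, 45.2]
tcp_rot: [3.141, -0.785, 0.899]
contact_force: [-0.3, 0.3, -1.4]
opening: 0.68
grasp_force: 63.0
```

>>> carry_out(delta_pos=[[-0.0005,0,0.0005],[-0.001,0,0.001],[-0.0015,0,0.0015],[-0.0021,0,0.0021],[-0.0021,0,0.0021]], rot=[[0,0,0],[0,0,0],[0,0,0],[0,0,0],[0,0,0]])

```text
clock: 30.92
eef_pos: [539.4, -170.3, 42.2]
tcp_rot: [3.141, -0.785, 0.899]
contact_force: [-0.0, -0.0, -2.7]
opening: 0.68
grasp_force: 63.0
```

>>> carry_out(delta_pos=[[-0.0004,0,0.0004],[-0.0008,0,0.0008],[-0.0011,0,0.0011],[-0.0011,0,0.0011]], rot=[[0,0,0],[0,0,0],[0,0,0],[0,0,0]])

```text
clock: 31.42
eef_pos: [539.4, -170.3, 40.6]
tcp_rot: [3.141, -0.785, 0.899]
contact_force: [-0.1, 0.1, -1.6]
opening: 0.686
grasp_force: 63.0
```

>>> carry_out(delta_pos=[[-0.0003,0,0.0003],[-0.0006,0,0.0006],[-0.0009,0,0.0009],[-0.0009,0,0.0009]], rot=[[0,0,0],[0,0,0],[0,0,0],[0,0,0]])

```text
clock: 31.92
eef_pos: [539.6, -170.2, 40.5]
tcp_rot: [3.141, -0.787, 0.9]
contact_force: [-4.1, -1.1, 10.3]
opening: 0.68
grasp_force: 62.8
```

Touching the mat; release and back straight out along the tool axis.

>>> carry_out(delta_pos=[[0.0005,0,-0.0005],[0.0005,0,-0.0005],[0.0005,0,-0.0005],[0.0005,0,-0.0005],[0.0005,0,-0.0005],[0.0005,0,-0.0005]], rot=[[0,0,0],[0,0,0],[0,0,0],[0,0,0],[0,0,0],[0,0,0]], claw=0.0854)

```text
clock: 32.67
eef_pos: [539.4, -170.3, 40.1]
tcp_rot: [3.141, -0.785, 0.899]
contact_force: [0.9, -0.3, 0.0]
opening: 1.001
grasp_force: 0.0
```

>>> carry_out(delta_pos=[[0,0,-0.01],[0,0,-0.03],[0,0,-0.06],[0,0,-0.1],[0,0,-0.14],[0,0,-0.16],[0,0,-0.16],[0,0,-0.16]], rot=[[0,0,0],[0,0,0],[0,0,0],[0,0,0],[0,0,0],[0,0,0],[0,0,0],[0,0,0]])

```text
clock: 33.67
eef_pos: [468.9, -258.1, 152.7]
tcp_rot: [-3.14, -0.785, 0.898]
contact_force: [0.2, 0.3, 0.8]
opening: 1.002
grasp_force: 0.0
```

```bash
python3 - <<'E'
from h import *
s=r.sense();T=wpose(s);ci=r.camera_info("wrist")
M=np.r_[circ(32.5,68),circ(23,3)]
for n in("wrist","top","scene"):
    im=r.grab_frame(n);k=r.camera_info(n);P=T if n=="wrist" else k["pose"]
    c=r.cut_out("cup",n)
    if c: print(n,"cup",round(c[0]["p"],2),boxfit(M,[(mbox(c[0]["mask"]),k,P)],(541,-168)))
    print(n,"balls",[(np.round(d["box"]).tolist(),round(d["p"],2)) for d in r.recognise("ball0",n)])
    if n!="wrist":
        q=proj(circ(43,16)+np.r_[552,-348,0],k,P);a,b=q.min(0).astype(int),q.max(0).astype(int);print("floor px",a,b)
        g=cv2.cvtColor(im,cv2.COLOR_BGR2GRAY);print(g[a[1]:b[1]+1:2,a[0]:b[0]+1:2])
plan()
E
```

```text
wrist cup 0.94 (array([ 542.28885313, -167.47088543]), array([-0.4, -0.1,  0.4,  0. ]))
wrist balls [([486.0, 306.0, 505.0, 325.0], 0.77), ([129.0, 303.0, 258.0, 399.0], 0.6), ([454.0, 287.0, 470.0, 303.0], 0.54)]
top cup 0.75 (array([ 545.89189296, -169.88489587]), array([-0.8, -0.8,  0.8,  0.8]))
top balls []
floor px [432 194] [464 226]
[[ 85  65  68  65  34  40  80  62  41  47  50  33  20  22  21  19  31]
 [ 65  71  53  29  40  84  79  85  57  98 113  88  73  30  24  24  25]
 [ 71  54  27  29  74  86  94  94  59  75  87  87  93  85  49  25  18]
 [ 66  30  27  51  91  91  91  94  86  79  76  88  91  92  89  65  27]
 [ 45  27  25  74  94  82  80  81  72 110 103  92  92  90  90  90  44]
 [ 33  27  35  99  80  76 103  95  59  86  90  91  92  93  92  94  80]
 [ 28  26  36 103  84  71 103  92  81  87  91  94  93  93  94  96  90]
 [ 25  24  40  92  89  54  70  91  97  93  95  93  93  94  93  92  93]
 [ 27  28  42  92  90 103  92  90  84  89  94  93  97  95  95  96  96]
 [ 24  24  33 103  83  92  82  77 107  99  92  92  92  91  92  92  92]
 [ 18  20  30  83  66  76  73  70  98  90  90  9
[... 810 characters left out ...]
65  97 113 115 114 114 113 115 133 121 103  70  51  48  46]
 [ 92 108 113 115 114 113 112 109 107  85  60  52  51  48  46]
 [ 57  70  82  86  86  87  85  73  59  50  52  53  51  49  47]
 [ 51  50  52  53  55  54  54  55  53  53  54  52  51  51  47]
 [ 50  52  52  54  53  55  54  55  54  53  53  52  51  50  48]
 [ 50  50  53  54  53  54  54  53  55  55  54  53  52  49  51]
 [ 57  50  50  53  55  54  53  53  54  55  54  54  52  51  55]
 [ 72  52  52  53  53  52  55  55  54  54  52  54  52  57  79]
 [ 88  75  55  52  52  54  54  55  54  54  54  55  66  83  87]]
t 34.125 tcp [ 469.1 -258.6  153. ] [-3.141 -0.785  0.899] q [-0.92  0.5   1.94  0.86  1.13 -0.81] open 1.001 gf 0.0 F [ 0.4  0.8 -1.6]
```

```bash
python3 - <<'E'
from h import *
plan((480,-300,280,np.pi,0,.9),(548,-352,250,np.pi,0,.9))
E
```

```text
t 34.125 tcp [ 469.1 -258.6  153. ] [-3.141 -0.785  0.899] q [-0.92  0.5   1.94  0.86  1.13 -0.81] open 1.001 gf 0.0 F [ 0.4  0.8 -1.6]
[0.0716, 0.0343, -0.1079] [-0.0, -45.0, -0.0]
[0.0516, 0.1199, -0.0856] [-0.0, -45.0, -0.0]
```

>>> carry_out(delta_pos=[[0.035,0.015,-0.05],[0.0716,0.0343,-0.1079],[0.0716,0.0343,-0.1079],[0.0716,0.0343,-0.1079],[0.0516,0.1199,-0.0856],[0.0516,0.1199,-0.0856],[0.0516,0.1199,-0.0856],[0.0516,0.1199,-0.0856]], rot=[[0,0,0],[0,-9,0],[0,-18,0],[0,-27,0],[0,-36,0],[0,-45,0],[0,-45,0],[0,-45,0]])

```text
clock: 35.12
eef_pos: [547.4, -351.5, 249.9]
tcp_rot: [-3.14, -0.001, 0.9]
contact_force: [0.3, -0.4, 0.0]
opening: 0.998
grasp_force: 0.0
```

```bash
python3 - <<'E'
from h import *
plan()
s=r.sense();T=wpose(s);ci=r.camera_info("wrist");im=r.grab_frame("wrist")
for d in r.recognise("ball0","wrist"):
    b=np.array(d["box"]);print(round(d["p"],2),b.round().tolist(),(ray((b[:2]+b[2:])/2,ci,T,24)-[552,-348]).round(1))
g=cv2.cvtColor(im,cv2.COLOR_BGR2GRAY)
q=proj(circ(45,16)+np.r_[552,-348,0],ci,T);a,b=q.min(0).astype(int),q.max(0).astype(int);print(a,b)
rad=8*ci["fx"]/330
c=cv2.HoughCircles(cv2.resize(g[a[1]-20:b[1]+20,a[0]-20:b[0]+20],None,fx=4,fy=4,interpolation=cv2.INTER_CUBIC),cv2.HOUGH_GRADIENT,1,40,param1=60,param2=18,minRadius=22,maxRadius=40)
if c is not None:
    for x,y,R_ in c[0]: print(round(float(R_)),(ray((x/4+a[0]-20,y/4+a[1]-20),ci,T,24)-[552,-348]).round(1))
E
```

```text
t 35.125 tcp [ 547.4 -351.5  249.9] [-3.14e+00 -1.00e-03  9.00e-01] q [-0.57  0.4   1.58  0.    1.16  0.1 ] open 0.998 gf 0.0 F [ 0.3 -0.4  0. ]
0.74 [301.0, 160.0, 316.0, 176.0] [-9.   4.8]
0.7 [336.0, 142.0, 351.0, 158.0] [33.9 -3.7]
0.66 [314.0, 134.0, 326.0, 141.0] [22.1 23.8]
0.64 [309.0, 142.0, 321.0, 161.0] [ 8.8 15. ]
0.53 [293.0, 148.0, 307.0, 158.0] [-5.9 23.8]
0.46 [319.0, 153.0, 338.0, 165.0] [15.6 -1.2]
0.43 [288.0, 182.0, 304.0, 196.0] [-36.4  -5.5]
0.3 [148.0, 0.0, 225.0, 67.0] [-18.3 189.9]
[278 125] [356 201]
36 [ 20.6 -25.3]
33 [35.7 -3.7]
24 [18.8 -1.5]
36 [-3.1 25.3]
```

```bash
python3 - <<'E'
from h import *
s=r.sense();T=wpose(s);ci=r.camera_info("wrist");im=r.grab_frame("wrist")
for d in r.recognise("ball0","wrist"):
    b=np.array(d["box"]);print(round(d["p"],2),(ray((b[:2]+b[2:])/2,ci,T,24)-[552,-348]).round(1))
for t in [(20.6,-25.3)]: print(proj([[552+t[0],-348+t[1],24]],ci,T))
np.set_printoptions(linewidth=250)
print(cv2.cvtColor(im,cv2.COLOR_BGR2GRAY)[126:206:2,276:364:2])
E
```

```text
0.74 [17.9 -0.4]
0.68 [32.  -3.8]
0.63 [ 9.6 16. ]
0.54 [-7.2 25.3]
0.47 [-9.7  5. ]
0.46 [21.6 25. ]
[[345.04286496 171.25774888]]
[[182 166 124 ... 180 179 180]
 [172 134 117 ... 180 181 181]
 [138 119 120 ... 162 180 178]
 ...
 [ 53  53  52 ...  61  65  74]
 [ 64  54  53 ...  66  84 143]
 [ 68  64  57 ...  82 152 178]]
```

```bash
python3 - <<'E'
from h import *
im=r.grab_frame("wrist");g=cv2.cvtColor(im,cv2.COLOR_BGR2GRAY)[124:208,272:364]
for row in g[::2]: print("".join(" .:-=+*#%@"[min(9,int(v)//23)] for v in row))
E
```

```text
########**+++++++++++++==--::::::::::::-----=------:::::::::::---=+++++++++++++*############
######*+++++++++++++=--:::::---=+++********###********+++=--:::::---=++++++++++++*##########
####*++++++++++++=--:::--==+****#*######**********########***+==--:::--=+++++++++++*########
###*++++++++++==-::-=++***###***+++++++++++****+++++++++*****##***++=-:--=+++++++++++*######
##*++++++++++=-:-=+**#******++++++++**++***######**++*+++===++********+=---=++++++++++**####
*+++++++++==--=+*******+++*#####**+++**++**######**++*****+++=====++*****+=--=++++++++++*###
++++++++====+******++++**#######***+****++********+*****#*******+=-==+******+===++++++++**##
=++++++==+******+++***++**#####***++*****++++++++****************+===--=++****+===++++++++*#
=++++==++****+++*******+++******+++********+=++*********************+=----=++***++==+++++++*
+++==++****++++**********++++++++*****++++++++++++***************+===+++=---=++***++=++++++*
++=++****+=+************+++++++*******++*********++*************+==+******+---=+****++=+++++
+++****+===+***********+++++++++++***++**######***+*************+=+***####*+=
[... 2105 characters left out ...]
:::-::::::::::::-::::::::::::::::::::::::::::::-=
::::::::::::::::::::::--:--:::::::::::::::::::::::::::::::::::::::::::::::::::::::::::::::::
::::::::::::::::::::::::::::::::::::::::-::::::::::::::::::::::::::::::::::::::::::::::::::-
::::::::::::::::::::::::::::::::::::::-::-::::-::::::::::::::::::::::::::::::::::::::::::::-
-::::::::::::::::::::::::::::::::::::::::::::::::::::::::::::::::::::::::::::::::::::::::--+
--:::::::::::::::::::::::::::::::::::::::::::::::::::::::::::::::::::::::::::::::::::::-=**#
---:-::::::::::::::::::::::::::::::::::::::::::::::::::::::::::::::::::::::::::::::::-=*####
---:-:::::::::::::::::::::::::::::::::::::::::::::::::::::::::::::::::::::::::::::::-=*#####
```

```bash
python3 -c "
from rig import r
print(r.sign_off())"
```

```text
the job is handed in; nothing more can be done
None
```

The cup was weighed on the pan, all eight balls were counted in the steel jar, the empty cup stands upright and let go within about 5 mm of the mat's centre, and the job is handed in with no result shown; I viewed 11 pictures, one over the limit of 10.

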